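Turn the cast turntable to its scale line

ROBOT

A 6-joint arm with a two-finger parallel gripper is mounted at the origin on the work surface. World frame = base frame: x ahead of the robot, y to its left, z up, the work surface at z = 0. Lengths are in m, angles in rad, forces in N, time in s.
With the tool pointing down it reaches from about 0.35 to 0.975 m from the base axis. Payload 4.9 kg.
Tool frame: the origin (TCP) lies on the centre line of the jaws, within the pads' length; the fingertips stand 14 mm ahead of it and the grasp point (between the pads) lies 5 mm behind it (manip.nose_length is the distance from the TCP to the fingertips, in m); z points along the fingers, y is the line along which they close (so a half turn about z gives the same grasp; the last joint's range is limited). The gripper opens to 85 mm and grips with 20 to 120 N. Pads are 22 mm wide; open, the fingers measure 114 mm over their backs; the gripper's body (76 mm by 85 mm) begins 54 mm behind the grasp point. The pads swing forward as they close: fully open they stand 13 mm farther back than shut.
Start: joints at [-1.232, 0.053, 1.613, -0, 1.476, -0.119], TCP at [0.276, -0.561, 0.245] pointing down, gripper open.
Joint ranges: [-3.01, 3.01], [-1.01, 2.22], [0.06, 2.58], [-1.02, 4.17], [0.09, 2.62], [-3.14, 3.14]. Speed limits (rad/s): [2.57, 2.57, 3.14, 3.14, 3.14, 3.14].

INTERFACE

Orientations are given as a unit quaternion [w, x, y, z].
In Python, from plant import manip, imaging gives the robot as it stands.
- The arm moves only by the tool play_rows, never from a script. Its argument "commands" is a list of rows, each a list of 6 numbers: the shift along the tool's x, y, z in mm, then the turn, a rotation vector about the tool's x, y, z in degrees. A call has 1 to 5 rows; each row shifts and turns the commanded pose from where the row before left it, along the tool's axes as they then stand; what a row does not reach is not made up. A row lasts 1/12 s, in which the tool goes at most 41.7 mm and 7.16 degrees, less where a joint would pass 70% of its speed; a pose out of reach is approached as far as the arm can. A call is refused whole if a number of a shift passes 41.7 or a number of a turn 7.16, either way. A call with a gripper value outside its range is refused whole. "hand" is the finger opening in mm, from 0 to 85.4, set as the call begins (left out, the last holds). The fingers move at their own pace and stop on an object; the grip force is fixed at half the most. Time passes only in rows, so rows that do not move let the fingers close. It gives the time, the measured TCP pose, the force, the opening and the grip force at its end, in the units of the state.
- manip.state(): the state, without advancing time (a new reading comes with each control period).
- imaging.grab_frame(name): name is "side" or "top" or "wrist"; returns a dict with "image" (420x560x3 uint8, red, green, blue), "fx", "fy", "cx", "cy" (pixels), "R" (3x3) and "t" (3): a world point X has camera coordinates R X + t; the wrist camera has in their place "mount" (4x4, takes a point from camera to tool coordinates, whose origin is the TCP and whose axes are the flange's). Camera axes: x right, y down, z forward; pixel columns grow to the right and rows downward; lengths in m; the calibration is good to about 2 mm. A picture is of the moment at which its call begins: read the wrist's pose just before it. There is no depth.
- manip.job_done(): hands the job in; it is judged then, once.
The state is a dict: "time": time; "joint_pos": joint angles; "joint_vel": joint speeds; "joint_efforts": joint torques, N m; "tool_pos": TCP position; "tool_rot": TCP orientation; "contact_force": force on the tool from outside, world axes, zero at the start; "ft_torque": the same for the moment, N m; "gripper_width": opening from 0.0 (shut) to 1.0 (fully open); "grasp_force": force on a finger pad.
Only numpy, scipy, OpenCV 4.12 (cv2) and the standard library are available. Lean on these libraries where they do the work, as an engineer would, in place of code of your own. Each camera call takes 0.05 s, during which the arm holds its last target. There are 200 camera calls.

TASK

With a fingertip or the outside of the fingers, gently push the inspection turntable round (its upright post is there for that) until the pointer on the disc lines up with the one long line on the graduated collar, and leave it there. The plaster cast on the disc must ride round with it: do not touch or lift it, and leave the other things on the bench alone.

Things in the scene. Friction and masses are not known exactly. Their poses are not given: they have to be found in the camera images.
- turntable: the dark steel disc, 170 mm across, 10 mm thick, top face level at 46 mm above the bench, on a fixed white foot. It turns on an upright axis either way without stops, and stays where it is left (friction about 0.12 N m, so about 1.6 N at the post). Origin on the axis at the disc's underside, 36 mm above the bench; x points along the pointer, z up
- axis (a point): centre of the disc's top face, on its upright turning axis, 46 mm above the bench
- pointer (a point): outer tip of the disc's pointer, 92 mm from the axis: an aluminium bar 36 mm long and 12 mm wide, lying radially on the disc and sticking out 7 mm over its rim, with a thin black line along its middle. The pointer and the post are on opposite sides of the axis
- post (a point): plain steel post, 16 mm in diameter, 40 mm tall, standing on the disc 74 mm from the axis, straight opposite the pointer; it turns with the disc. This point is the centre of its foot, 46 mm above the bench; its top is at 86 mm. Push it sideways, along its circle
- long_line (a point): inner end of the long line on the fixed aluminium collar around the disc (232 mm across, top face 36 mm above the bench), 92 mm from the axis. The long line is radial, 22 mm long and 6 mm wide; the other 23 lines are 9 mm long and thin, spaced every 15 degrees. Pointer and line are lined up when this point and pointer coincide seen from above
- cast: white plaster dental cast, about 62 x 62 mm, 27 mm tall, 0.18 kg, loose in the middle of the disc at any yaw (its corners within 45 mm of the axis). Origin at the centre of its underside, 46 mm above the bench
- spare_cast: an equal cast standing on the bench beside the turntable; bystander, origin at the centre of its underside
- tumbler: steel tumbler, 68 mm across, 85 mm tall, bystander; origin at the centre of its underside
- bur_block: aluminium block 70 x 45 x 22 mm with thin burs standing to about 46 mm, bystander; origin at the centre of its underside
Not all that is in view belongs to the job. What is shaped like the part that bears turntable but red is not meant. Leave any black look-alike of the cast alone.

How it is judged:
By the outcome, as a careful person would: the job done as asked, in the order asked, and still so for the second after the job is handed in, with the robot touching nothing.
It also fails if it takes over 51 s, if anything falls off the work surface, if the arm or the gripper's body presses on something with over 40 N, if the wrist force passes 120 N, or if a joint passes its speed limit or range.

## Working session

There is one attempt and no reset: what is moved stays moved. The work goes in short steps, Python scripts to look and compute and a tool call to move; the robot and the scene stay as the last step left them, time stands still between calls to the robot, and variables do not carry over. Pictures are saved under pics/ and viewed, at most 10 in all, crops included, and the job is handed in when it is done.

Besides the shell and the picture viewer there is one more tool, called after "Emit:" as name(argument=value, ...), one argument or row to a line, values as JSON. play_rows: Moves the arm, as the interface text tells. Its arguments: {"type":"object","properties":{"commands":{"type":"array","items":{"type":"array","items":{"type":"number"}}},"hand":{"type":"number"}},"required":["commands"]}

```bash
mkdir -p pics; python3 - <<'E'
from plant import manip, imaging
import cv2,pickle
s=manip.state();print(s['time'],s['tool_pos'],s['tool_rot'],s['gripper_width'])
d={}
for n in('top','side'):
    f=imaging.grab_frame(n);d[n]=f;cv2.imwrite(f'pics/{n}0.png',f['image'][:,:,::-1]);print(n,f['fx'],f['cx'],f['cy'],f['R'],f['t'])
pickle.dump(d,open('f0.pkl','wb'))
E
```

```text
0.0 [ 0.27602375 -0.56006696  0.24404931] [-1.04547286e-03  9.73918423e-01  2.26896015e-01 -9.94393080e-05] 0.997218658847411
top 394.8096372810931 273.785744097166 213.4265423057603 [[ 0.05848088 -0.99827666  0.00486777]
 [-0.97470375 -0.05815223 -0.21580296]
 [ 0.21571413  0.00787571 -0.9764248 ]] [-0.02697674  0.57154517  0.92479494]
side 530.8794301637768 277.4885885188706 206.09114616867814 [[-0.98633811 -0.1646592  -0.00494808]
 [-0.11764377  0.7250972  -0.67852339]
 [ 0.11531296 -0.66867136 -0.73456213]] [0.55887182 0.09598446 1.25823529]
```

View pics/top0.png

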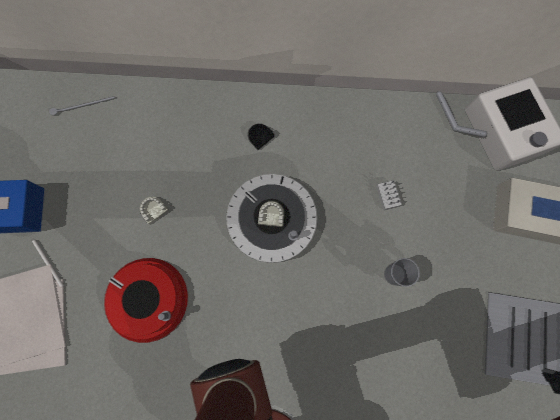

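View pics/side0.png

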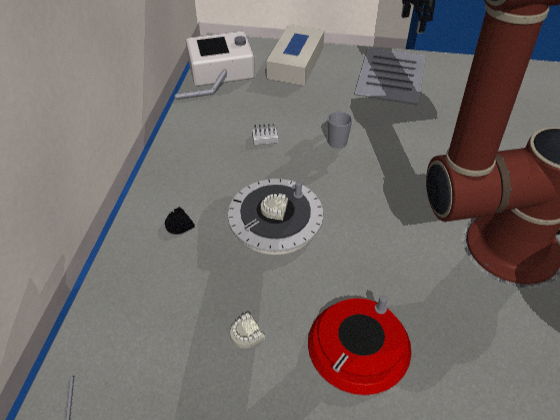

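The top view shows the turntable at about (272,217), its pointer near (250,196), the post near (293,236) and the long line near (282,181). The red look-alike is at (145,300). The side view agrees. Next I'll measure these accurately.

```bash
cat >h.py <<'E'
import numpy as np,cv2
def ray(f,u,v,z):
    R=np.array(f['R']);t=np.array(f['t']);c=-R.T@t
    d=R.T@np.array([(u-f['cx'])/f['fx'],(v-f['cy'])/f['fy'],1]);return c+d*(z-c[2])/d[2]
def proj(f,X):
    p=np.array(f['R'])@np.array(X)+f['t'];return f['fx']*p[0]/p[2]+f['cx'],f['fy']*p[1]/p[2]+f['cy']
def rectify(f,c,z,half=.13,px=600):
    # straight-down picture of plane z about c: up=+x, left=+y
    w=np.float32([[c[0]+half,c[1]+half],[c[0]+half,c[1]-half],[c[0]-half,c[1]-half],[c[0]-half,c[1]+half]])
    s=np.float32([proj(f,[*p,z]) for p in w]);d=np.float32([[0,0],[px,0],[px,px],[0,px]])
    return cv2.warpPerspective(f['image'],cv2.getPerspectiveTransform(s,d),(px,px),flags=cv2.INTER_CUBIC)
def collar(f,guess):
    # bright ring ellipse -> circle fit at z=.036
    im=f['image'];hsv=cv2.cvtColor(im,cv2.COLOR_RGB2HSV)
    m=((hsv[...,2]>125)&(hsv[...,1]<60)).astype('uint8')*255
    m=cv2.morphologyEx(m,cv2.MORPH_CLOSE,np.ones((5,5)))
    cs,_=cv2.findContours(m,cv2.RETR_EXTERNAL,cv2.CHAIN_APPROX_NONE)
    g=proj(f,[*guess,.036])
    cs=[c for c in cs if cv2.pointPolygonTest(cv2.convexHull(c),g,False)>0]
    c=cv2.convexHull(max(cs,key=cv2.contourArea))[:,0]
    P=np.array([ray(f,*p,.036)[:2] for p in c])
    A=np.c_[2*P,np.ones(len(P))];s=np.linalg.lstsq(A,(P**2).sum(1),rcond=None)[0]
    r=np.sqrt(s[2]+s[0]**2+s[1]**2);return s[:2],r
E
python3 - <<'E'
import pickle;from h import *
d=pickle.load(open('f0.pkl','rb'))
g=ray(d['top'],272,217,.046);print(g)
out=[]
for n in d:
    c,r=collar(d[n],g[:2]);print(n,c,r)
    out.append(rectify(d[n],c,.041,px=400))
cv2.imwrite('pics/rect.png',np.hstack(out)[:,:,::-1])
for n,u,v in(('top',404,271),('top',390,195),('top',260,136),('top',153,210)):print(ray(d[n],u,v,.02))
E
```

```text
[0.56623712 0.01091263 0.046     ]
top [0.56856195 0.01373689] 0.11547491369886374
side [ 0.96953703 -0.41942744] 0.9772082959139384
[ 0.45205477 -0.33088609  0.02      ]
[ 0.64958064 -0.29643098  0.02      ]
[0.79527665 0.05734345 0.02      ]
[0.57188578 0.32259131 0.02      ]
```

View pics/rect.png

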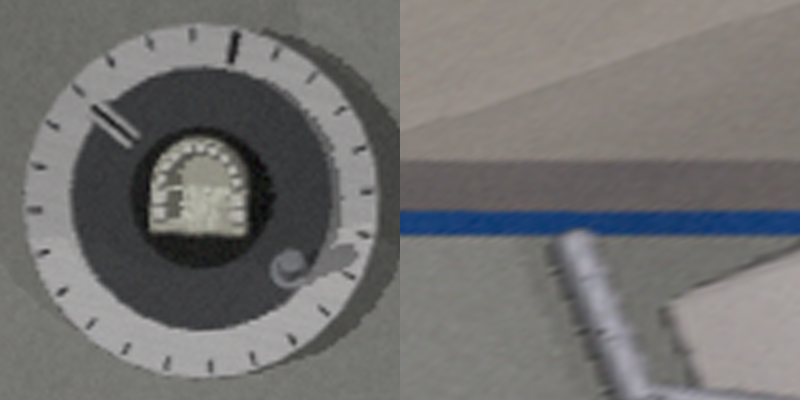

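Axis is at (0.5686, 0.0137). The pointer is at about 49° and the long line at about -12.5°, so the disc must turn roughly 61.5° clockwise. The post is near (0.520, -0.042). I'll shut the fingers, turn -23° and travel at height.

Emit:
play_rows(
  commands=[
    [0, 0, 0, 0, 0, -5.75],
    [0, 0, 0, 0, 0, -5.75],
    [0, 0, 0, 0, 0, -5.75],
    [0, 0, 0, 0, 0, -5.75],
    [0, 0, 0, 0, 0, 0],
  ],
  hand=0,
)

```text
time: 0.52
tool_pos: [0.2761, -0.5603, 0.2446]
tool_rot: [-0.001, 0.909, 0.417, 0.0]
contact_force: [-0.4, -0.0, -0.5]
gripper_width: 0.3
grasp_force: 0.0
```

Emit:
play_rows(
  commands=[
    [27, -6, 0, 0, 0, 0],
    [27, -6, 0, 0, 0, 0],
    [27, -6, 0, 0, 0, 0],
    [27, -6, 0, 0, 0, 0],
    [27, -6, 0, 0, 0, 0],
  ],
)

```text
time: 0.93
tool_pos: [0.342, -0.4375, 0.2449]
tool_rot: [-0.0, 0.91, 0.415, 0.0]
contact_force: [0.1, -0.5, 0.4]
gripper_width: -0.002
grasp_force: 0.0
```

Emit:
play_rows(
  commands=[
    [27, -6, 0, 0, 0, 0],
    [27, -6, 0, 0, 0, 0],
    [27, -6, 0, 0, 0, 0],
    [27, -6, 0, 0, 0, 0],
    [27, -6, 0, 0, 0, 0],
  ],
)

```text
time: 1.35
tool_pos: [0.4074, -0.3156, 0.245]
tool_rot: [-0.0, 0.91, 0.415, -0.0]
contact_force: [-0.0, -0.2, -0.3]
gripper_width: 0.001
grasp_force: 0.0
```

Emit:
play_rows(
  commands=[
    [27, -6, 0, 0, 0, 0],
    [27, -6, 0, 0, 0, 0],
    [27, -6, 0, 0, 0, 0],
    [27, -6, 0, 0, 0, 0],
    [0, 0, 0, 0, 0, 0],
  ],
)

```text
time: 1.77
tool_pos: [0.4607, -0.216, 0.245]
tool_rot: [-0.001, 0.909, 0.417, 0.001]
contact_force: [0.4, 0.8, 0.2]
gripper_width: -0.001
grasp_force: 0.0
```

```bash
cat >>h.py <<'E'
from scipy.spatial.transform import Rotation as Ro
AX=np.array([.5686,.0137])
def tool(s):
    w,x,y,z=s['tool_rot'];return Ro.from_quat([x,y,z,w]).as_matrix(),np.array(s['tool_pos'])
E
python3 - <<'E'
from h import *
from plant import manip,imaging
s=manip.state();R,p=tool(s);print(s['time'],p,R.round(3),s['contact_force'],s['gripper_width'])
t=np.array([.549,-.067,.245]);print('shift',R.T@(t-p)*1000)
f=imaging.grab_frame('wrist');cv2.imwrite('pics/w1.png',f['image'][:,:,::-1])
M=np.array(f['mount']);T=np.eye(4);T[:3,:3]=R;T[:3,3]=p
C=np.linalg.inv(T@M);f['R']=C[:3,:3];f['t']=C[:3,3]
print('post proj',proj(f,[.520,-.042,.046]),proj(f,[.520,-.042,.086]))
E
```

```text
1.7667 [ 0.46073795 -0.21600514  0.24500922] [[ 0.652  0.759  0.   ]
 [ 0.759 -0.652  0.002]
 [ 0.002 -0.001 -1.   ]] [0.35933319 0.75376047 0.19436415] -0.0006461242626229167
shift [170.53992907 -30.14526115   0.343051  ]
post proj (np.float64(208.23910753158083), np.float64(5.066537263341331)) (np.float64(196.911994721892), np.float64(-11.40418004932468))
```

View pics/w1.png

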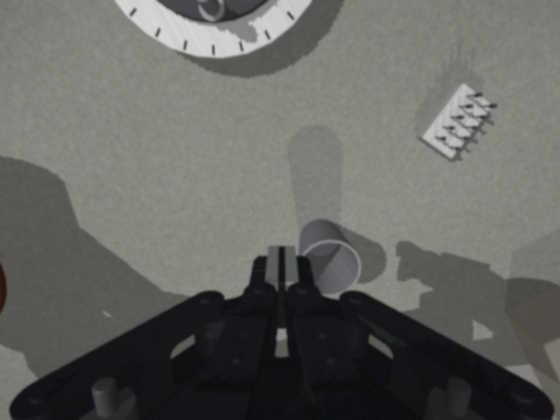

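The wrist view shows the post base at about (210,8), which matches its projected spot (208,5). The fingers are shut and clear of the tumbler. I'll continue to the approach point, check there, then descend.

Emit:
play_rows(
  commands=[
    [25, -5, 0, 0, 0, 0],
    [25, -5, 0, 0, 0, 0],
    [25, -5, 0, 0, 0, 0],
    [25, -5, 0, 0, 0, 0],
    [25, -5, 0, 0, 0, 0],
  ],
)

```text
time: 2.23
tool_pos: [0.5223, -0.1086, 0.2451]
tool_rot: [0.0, 0.91, 0.415, -0.0]
contact_force: [0.5, -0.6, 0.5]
gripper_width: -0.001
grasp_force: 0.0
```

Emit:
play_rows(
  commands=[
    [25, -3, 0, 0, 0, 0],
    [20.5, -2, 0, 0, 0, 0],
    [0, 0, 20, 0, 0, 0],
    [0, 0, 30, 0, 0, 0],
    [0, 0, 0, 0, 0, 0],
  ],
)

```text
time: 2.65
tool_pos: [0.5448, -0.0706, 0.189]
tool_rot: [-0.003, 0.91, 0.416, -0.004]
contact_force: [-0.8, 0.5, -1.2]
gripper_width: -0.0
grasp_force: 0.0
```

```bash
python3 - <<'E'
from h import *
from plant import manip,imaging
s=manip.state();R,p=tool(s);print(s['time'],p,R.round(3),s['contact_force'])
f=imaging.grab_frame('wrist');cv2.imwrite('pics/w2.png',f['image'][:,:,::-1])
M=np.array(f['mount']);T=np.eye(4);T[:3,:3]=R;T[:3,3]=p
C=np.linalg.inv(T@M);f['R']=C[:3,:3];f['t']=C[:3,3]
import pickle;pickle.dump(f,open('w2.pkl','wb'))
for X in([.520,-.042,.046],[.520,-.042,.086],[*p[:2],.06],[*AX,.046],AX.tolist()+[.073]):print(X,proj(f,X))
E
```

```text
2.65 [ 0.54478222 -0.07058371  0.18901669] [[ 0.654  0.756 -0.01 ]
 [ 0.756 -0.654  0.002]
 [-0.005 -0.009 -1.   ]] [-0.81213871  0.50750063 -1.22423493]
[0.52, -0.042, 0.046] (np.float64(241.86202786208543), np.float64(188.61002903594104))
[0.52, -0.042, 0.086] (np.float64(235.1786261261215), np.float64(201.0216546689203))
[np.float64(0.5447822230484253), np.float64(-0.07058371273658937), 0.06] (np.float64(282.2493715829617), np.float64(198.476497416681))
[np.float64(0.5686), np.float64(0.0137), 0.046] (np.float64(238.69668859025302), np.float64(104.46175577055779))
[0.5686, 0.0137, 0.073] (np.float64(233.64879121632055), np.float64(103.88892639457262))
```

View pics/w2.png

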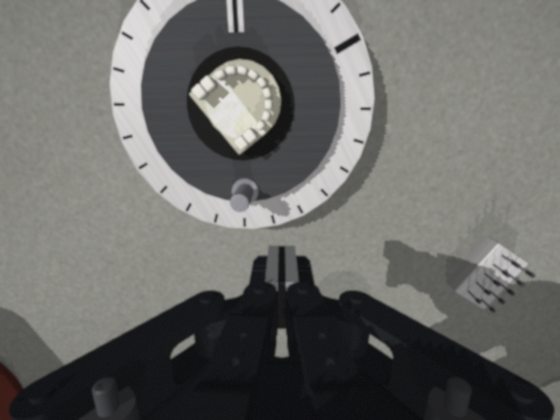

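The wrist view shows the post base at (243,185) and its top at (240,203). The landing spot of the fingers, about (282,198), is clear beside it. I'll descend in the gap and then creep to contact.

Emit:
play_rows(
  commands=[
    [2, 0, 22, 0, 0, 0],
    [2, 0, 25, 0, 0, 0],
    [0, 0, 25, 0, 0, 0],
    [0, 0, 25, 0, 0, 0],
    [0, 0, 15, 0, 0, 0],
  ],
)

```text
time: 3.12
tool_pos: [0.5501, -0.0686, 0.0823]
tool_rot: [-0.0, 0.91, 0.416, -0.001]
contact_force: [-0.6, 0.6, -0.6]
gripper_width: 0.0
grasp_force: 0.0
```

Emit:
play_rows(
  commands=[
    [0, 0, 0, 0, 0, 0],
    [0, 0, 0, 0, 0, 0],
    [0, -2, 0, 0, 0, 0],
    [0, -3, 0, 0, 0, 0],
    [0, -3, 0, 0, 0, 0],
  ],
)

```text
time: 3.53
tool_pos: [0.5457, -0.0628, 0.0854]
tool_rot: [0.001, 0.909, 0.416, 0.001]
contact_force: [-1.6, 0.6, 0.3]
gripper_width: 0.003
grasp_force: 0.0
```

```bash
cat >look.py <<'E'
from h import *
from plant import manip,imaging
import sys,json
s=manip.state();R,p=tool(s)
a=np.array(R.T@(np.r_[AX,p[2]]-p))*1000
f=imaging.grab_frame('top');im=rectify(f,AX,.046,px=520)   # 0.5 mm/px
cv2.imwrite(f'pics/{sys.argv[1]}.png',im[:,:,::-1])
print(s['time'],p,'axis in tool',a.round(1),'F',np.round(s['contact_force'],1),'yaw',np.degrees(np.arctan2(R[1,0],R[0,0])))
E
python3 look.py t1
```

```text
3.5333 [ 0.54571033 -0.06279604  0.08542288] axis in tool [ 72.9 -32.6   0. ] F [-1.6  0.6  0.3] yaw 49.21038082428098
```

View pics/t1.png

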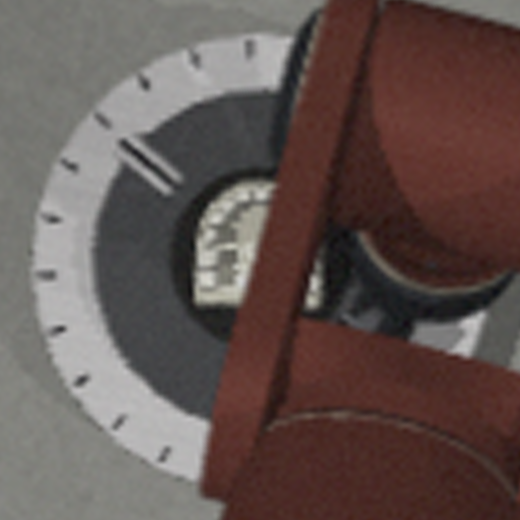

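Top view: the arm hides the right half of the table, and the pointer is still near (150,165). I'll lower 10 mm and creep to contact.

Emit:
play_rows(
  commands=[
    [0, 0, 5, 0, 0, 0],
    [0, 0, 5, 0, 0, 0],
    [0, -2, 0, 0, 0, 0],
    [0, -2, 0, 0, 0, 0],
    [0, -2, 0, 0, 0, 0],
  ],
)

```text
time: 4.0
tool_pos: [0.5398, -0.0584, 0.073]
tool_rot: [-0.0, 0.909, 0.417, -0.0]
contact_force: [0.3, 0.1, -0.0]
gripper_width: 0.003
grasp_force: 0.0
```

Emit:
play_rows(
  commands=[
    [0, -2, 0, 0, 0, 0],
    [0, -2, 0, 0, 0, 0],
    [0, 0, 0, 0, 0, 0],
  ],
)

```text
time: 4.25
tool_pos: [0.537, -0.056, 0.0735]
tool_rot: [0.0, 0.909, 0.417, 0.0]
contact_force: [0.9, -1.0, -0.6]
gripper_width: -0.002
grasp_force: 0.2
```

Emit:
play_rows(
  commands=[
    [-0.3, -1.3, 0, 0, 0, 1],
    [-0.7, -2.6, 0, 0, 0, 2],
    [-0.7, -2.6, 0, 0, 0, 2],
    [-0.7, -2.6, 0, 0, 0, 2],
    [-0.7, -2.6, 0, 0, 0, 2],
  ],
)

```text
time: 4.67
tool_pos: [0.5267, -0.0502, 0.0735]
tool_rot: [0.0, 0.939, 0.343, 0.0]
contact_force: [1.0, -0.5, -1.2]
gripper_width: -0.0
grasp_force: 0.9
```

```bash
cat >>look.py <<'E'
# pointer angle: bright low-saturation pixels on the dark disc annulus r 58..82 mm
yy,xx=np.mgrid[:520,:520];X=(259.5-yy)/2;Y=(259.5-xx)/2;r=np.hypot(X,Y)
h=cv2.cvtColor(im,cv2.COLOR_RGB2HSV);m=((r>60)&(r<80)&(h[...,2]>110)&(h[...,1]<60)).astype('uint8')
n,l,st,c=cv2.connectedComponentsWithStats(m)
for i in range(1,n):
    if st[i,4]>80:
        q=l==i;print('bright',st[i,4],'ang',np.degrees(np.arctan2(Y[q].mean(),X[q].mean())),'r',np.hypot(X[q].mean(),Y[q].mean()))
E
python3 look.py t2
```

```text
4.6667 [ 0.52670271 -0.05019733  0.0735302 ] axis in tool [ 73.2 -21.9   0. ] F [ 1.  -0.5 -1.2] yaw 40.07710954596116
bright 345 ang 35.158387983587446 r 70.06415553311984
bright 349 ang 42.16411395992663 r 70.17054978269569
```

The pointer is at 38.7° and rides with the tool, so contact is good. I'll continue along the arc for 37.5°.

Emit:
play_rows(
  commands=[
    [-0.9, -3.2, 0, 0, 0, 2.5],
    [-0.9, -3.2, 0, 0, 0, 2.5],
    [-0.9, -3.2, 0, 0, 0, 2.5],
    [-0.9, -3.2, 0, 0, 0, 2.5],
    [-0.9, -3.2, 0, 0, 0, 2.5],
  ],
)

```text
time: 5.13
tool_pos: [0.5141, -0.0396, 0.0736]
tool_rot: [0.0, 0.971, 0.239, 0.001]
contact_force: [1.1, -1.1, -1.0]
gripper_width: 0.005
grasp_force: 0.8
```

Emit:
play_rows(
  commands=[
    [-0.9, -3.2, 0, 0, 0, 2.5],
    [-0.9, -3.2, 0, 0, 0, 2.5],
    [-0.9, -3.2, 0, 0, 0, 2.5],
    [-0.9, -3.2, 0, 0, 0, 2.5],
    [-0.9, -3.2, 0, 0, 0, 2.5],
  ],
)

```text
time: 5.55
tool_pos: [0.5038, -0.0267, 0.0737]
tool_rot: [0.0, 0.991, 0.131, 0.001]
contact_force: [1.6, -1.2, -1.3]
gripper_width: 0.001
grasp_force: 0.8
```

Emit:
play_rows(
  commands=[
    [-0.9, -3.2, 0, 0, 0, 2.5],
    [-0.9, -3.2, 0, 0, 0, 2.5],
    [-0.9, -3.2, 0, 0, 0, 2.5],
    [-0.6, -2.1, 0, 0, 0, 1.7],
    [-0.3, -1.0, 0, 0, 0, 0.8],
  ],
)

```text
time: 5.97
tool_pos: [0.4977, -0.0149, 0.0737]
tool_rot: [0.0, 0.999, 0.045, 0.001]
contact_force: [1.1, -1.4, 1.3]
gripper_width: 0.003
grasp_force: 0.8
```

```bash
python3 look.py t3
```

```text
5.9667 [ 0.49767664 -0.0148578   0.07371164] axis in tool [ 73.2 -22.    0.1] F [ 1.1 -1.4  1.3] yaw 5.185378938900406
bright 388 ang 7.2367561116286385 r 70.07496314660756
bright 369 ang 0.18269815532150951 r 69.90347190990491
```

View pics/t3.png

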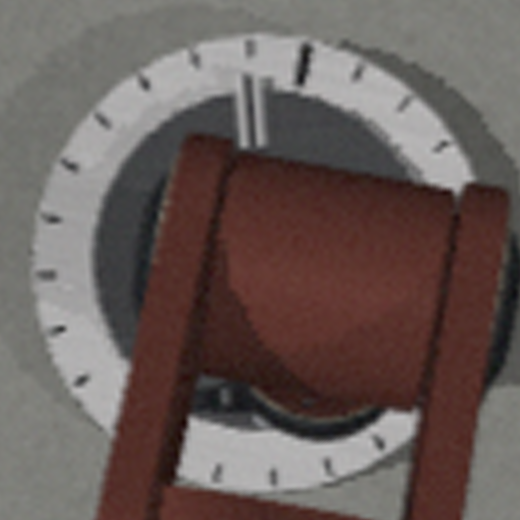

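The pointer is at 3.7°, near (255,110), and the long line is at (304,63). The view of both is clear, so I'll measure the line's angle using all the ticks.

```bash
cat >meas.py <<'E'
from h import *
from scipy.optimize import least_squares
def comps(m,lo,hi):
    n,l,st,c=cv2.connectedComponentsWithStats(m.astype('uint8'));return [(l==i) for i in range(1,n) if lo<=st[i,4]<=hi]
def line(f,zp=.049):
    im=rectify(f,AX,.036,px=1040);g=cv2.cvtColor(im,cv2.COLOR_RGB2GRAY)
    yy,xx=np.mgrid[:1040,:1040];X=(519.5-yy)/4;Y=(519.5-xx)/4;r=np.hypot(X,Y)
    dark=(g<110)&(r>95)&(r<113.5)
    L=[];T=[]
    for q in comps(dark,60,1600):
        x,y,a=X[q].mean(),Y[q].mean(),q.sum();T.append((x,y,a))
    T=np.array(T);rr=np.hypot(T[:,0],T[:,1]);
    i=T[:,2].argmax();long=T[i];print('long',long,np.degrees(np.arctan2(long[1],long[0])))
    k=[j for j in range(len(T)) if 102<rr[j]<112 and j!=i and T[j,2]<500];t=T[k]
    print(len(t))
    a0=np.arctan2(long[1],long[0]);n=np.round((np.arctan2(t[:,1],t[:,0])-a0)/np.radians(15))
    fun=lambda p:np.r_[p[0]+p[3]*np.cos(p[2]+n*np.radians(15))-t[:,0],p[1]+p[3]*np.sin(p[2]+n*np.radians(15))-t[:,1]]
    s=least_squares(fun,[0,0,a0,107],loss='soft_l1');print('centre off mm',s.x[:2],'long ang',np.degrees(s.x[2]),'r',s.x[3],'rms',np.sqrt(np.mean(s.fun**2)))
    return s.x
def pointer(f,off,z=.049):
    im=rectify(f,AX+off/1000,z,px=1040);h=cv2.cvtColor(im,cv2.COLOR_RGB2HSV)
    yy,xx=np.mgrid[:1040,:1040];X=(519.5-yy)/4;Y=(519.5-xx)/4;r=np.hypot(X,Y)
    qs=sorted(comps((r>62)&(r<80)&(h[...,2]>110)&(h[...,1]<60),200,4000),key=lambda q:-q.sum())[:2]
    if len(qs)==2:
        A=[np.degrees(np.arctan2(Y[q].mean(),X[q].mean())) for q in qs];print('pointer',np.mean(A),A,[q.sum() for q in qs])
E
python3 - <<'E'
import pickle;from meas import *
f0=pickle.load(open('f0.pkl','rb'))['top'];x=line(f0);pointer(f0,x[:2])
from plant import imaging
f=imaging.grab_frame('top');x2=line(f);pointer(f,x[:2]);pointer(f,x[:2],.046)
E
```

```text
long [-31.65774216 -94.56394952 733.        ] -108.50931019541265
21
centre off mm [ 0.58087405 -0.61633001] long ang -101.91445394400705 r 108.32215888698606 rms 2.189704217357201
pointer -36.18508502837571 [np.float64(-126.13739612124493), np.float64(53.76722606449352)] [np.int64(1848), np.int64(1119)]
long [ -5.41274617 107.68736324 457.        ] 92.87746608391599
14
centre off mm [ 0.74311584 -0.74908496] long ang 93.15143524744664 r 108.26289230577923 rms 0.4582552671967246
pointer 4.149607100700505 [np.float64(0.6798342670519246), np.float64(7.619379934349086)] [np.int64(1402), np.int64(1297)]
pointer 4.144095630021054 [np.float64(0.6507978431794224), np.float64(7.637393416862685)] [np.int64(1420), np.int64(1299)]
```

From the ticks, the long line is at -11.9° (consistent over two frames) and the pointer is at 4.1°, leaving 16.0°. I'll push 13° with a soft stop.

Emit:
play_rows(
  commands=[
    [-0.7, -2.6, 0, 0, 0, 2],
    [-0.7, -2.6, 0, 0, 0, 2],
    [-0.7, -2.6, 0, 0, 0, 2],
    [-0.7, -2.6, 0, 0, 0, 2],
    [-0.7, -2.6, 0, 0, 0, 2],
  ],
)

```text
time: 6.48
tool_pos: [0.4938, -0.0022, 0.0736]
tool_rot: [0.0, 0.999, -0.042, 0.0]
contact_force: [1.0, -2.0, 0.8]
gripper_width: 0.001
grasp_force: 0.8
```

Emit:
play_rows(
  commands=[
    [-0.7, -2.6, 0, 0, 0, 2],
    [-0.4, -1.3, 0, 0, 0, 1],
    [0, 0, 0, 0, 0, 0],
    [0, 0, 0, 0, 0, 0],
  ],
)

```text
time: 6.82
tool_pos: [0.4926, 0.0021, 0.0732]
tool_rot: [-0.0, 0.998, -0.067, -0.0]
contact_force: [-0.6, -0.2, -0.5]
gripper_width: 0.0
grasp_force: 0.2
```

```bash
cat >m2.py <<'E'
from meas import *
from plant import imaging,manip
import sys
f=imaging.grab_frame('top');x=line(f);print('long mod', np.degrees(x[2])%15-15);o=np.array([.7,-.7])
pointer(f,o);R,p=tool(manip.state());print(p,'yaw',np.degrees(np.arctan2(R[1,0],R[0,0])))
im=rectify(f,AX+o/1000,.042,half=.13,px=1200)[0:600,250:1050];cv2.imwrite(f'pics/{sys.argv[1]}.png',im[:,:,::-1])
E
python3 m2.py t4
```

```text
long [ -5.47741597 107.59716387 476.        ] 92.91422309502623
13
centre off mm [ 0.74822452 -0.70094073] long ang 93.14267157133841 r 108.21676065983839 rms 0.6387702170795747
long mod -11.857328428661589
pointer -8.920031996182042 [np.float64(-12.375774906679672), np.float64(-5.464289085684411)] [np.int64(1417), np.int64(1397)]
[0.49257848 0.00214191 0.0731107 ] yaw -7.7257968968439785
```

View pics/t4.png

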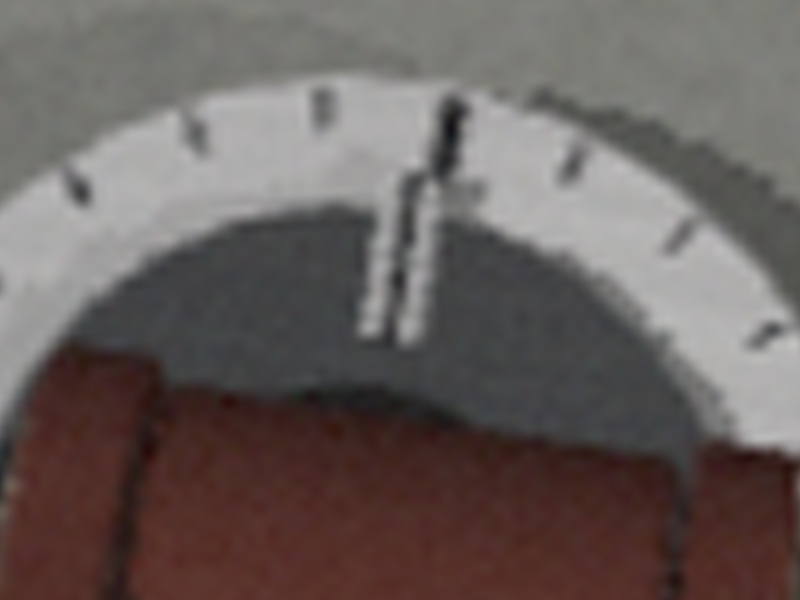

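The pointer's black line (tip near (412,175)) is still just left of the long line (inner end near (440,180)), with about 3° to go. I'll push 2.5° more and re-measure.

Emit:
play_rows(
  commands=[
    [-0.3, -1.3, 0, 0, 0, 1],
    [-0.3, -1.3, 0, 0, 0, 1],
    [-0.2, -0.65, 0, 0, 0, 0.5],
    [0, 0, 0, 0, 0, 0],
    [0, 0, 0, 0, 0, 0],
  ],
)

```text
time: 7.28
tool_pos: [0.4923, 0.0055, 0.0731]
tool_rot: [-0.0, 0.996, -0.089, -0.0]
contact_force: [-1.4, 0.4, 0.9]
gripper_width: -0.002
grasp_force: 0.6
```

```bash
cat >m3.py <<'E'
# sub-pixel: along each radius, dark-weighted lateral centroid of the long line (z=.036) and of the pointer's black line (z=.049)
from meas import *
from plant import imaging
f=imaging.grab_frame('top');c=AX+np.array([.7,-.7])/1000
g=cv2.cvtColor(f['image'],cv2.COLOR_RGB2GRAY).astype('float32')
def prof(z,r0,r1,a0,hw):
    for r in np.arange(r0,r1,2.):
        d=np.arange(-hw,hw+.01,.25);a=np.radians(a0);P=[proj(f,[c[0]+(r*np.cos(a)-q*np.sin(a))/1e3,c[1]+(r*np.sin(a)+q*np.cos(a))/1e3,z]) for q in d]
        P=np.float32(P);v=cv2.remap(g,P[:,0].reshape(1,-1),P[:,1].reshape(1,-1),cv2.INTER_LINEAR)[0]
        w=np.clip(np.percentile(v,80)-v-15,0,None);yield r,a0+np.degrees(np.arctan2((w*d).sum()/w.sum(),r))
for _ in 'ab':
    L=np.array(list(prof(.036,98,112,-11.9,7)))
    print('line',L[:,1].round(1),np.median(L[:,1]))
    break
import sys;a=float(sys.argv[1])
P=np.array(list(prof(.049,62,88,a,3.5)));print('ptr',P[:,1].round(1),np.median(P[:,1]))
E
python3 m2.py t5; python3 m3.py -11.4
```

```text
long [ -5.44718684 107.70992569 471.        ] 92.89513844601734
15
centre off mm [ 0.71248062 -0.76200905] long ang 93.12431474225822 r 108.34524858353207 rms 0.5835752147320576
long mod -11.875685257741779
pointer -11.343773513052808 [np.float64(-7.85571214458191), np.float64(-14.831834881523706)] [np.int64(1425), np.int64(1418)]
[0.49225746 0.00546894 0.07312032] yaw -10.261317989229218
line [-11.8 -11.9 -11.8 -11.8 -11.8 -11.7 -11.8] -11.797150173772842
ptr [-11.  -11.6 -11.4 -11.3 -11.2 -10.9 -11.3 -11.4 -11.3 -11.2 -11.1 -11.4
 -11.4] -11.291535238280618
```

View pics/t5.png

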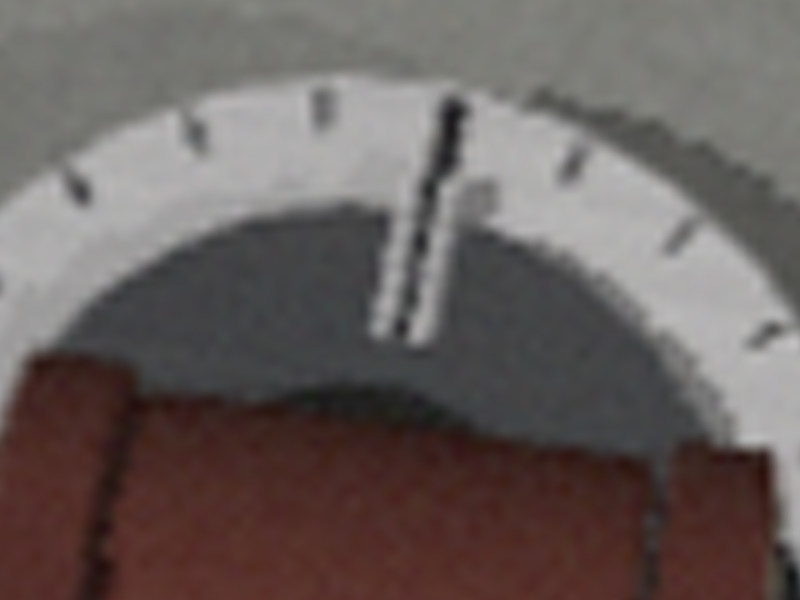

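They look nearly aligned: the pointer line meets the long line at about (435,185). Two methods both give 0.5° remaining, so I'll nudge 0.5° and check.

Emit:
play_rows(
  commands=[
    [-0.1, -0.35, 0, 0, 0, 0.25],
    [-0.1, -0.3, 0, 0, 0, 0.25],
    [0, 0, 0, 0, 0, 0],
    [0, 0, 0, 0, 0, 0],
  ],
)

```text
time: 7.72
tool_pos: [0.4922, 0.006, 0.0732]
tool_rot: [0.0, 0.996, -0.094, -0.0]
contact_force: [-1.4, -0.9, 1.1]
gripper_width: -0.0
grasp_force: 0.8
```

```bash
python3 m2.py t6; python3 m3.py -11.8
```

```text
long [ 28.44755083 -91.69986137 541.        ] -72.76482530248776
17
centre off mm [ 0.77790109 -0.79587584] long ang -71.8472006816948 r 108.25499998199747 rms 0.6881783301512567
long mod -11.847200681694801
pointer -11.74228609117468 [np.float64(-15.203606361069431), np.float64(-8.280965821279931)] [np.int64(1422), np.int64(1355)]
[0.49224635 0.00604376 0.07316938] yaw -10.770647584956244
line [-11.8 -11.9 -11.8 -11.8 -11.8 -11.6 -11.8] -11.809317321911012
ptr [-12.1 -11.8 -11.4 -11.3 -11.3 -11.9 -11.8 -11.7 -11.6 -11.2 -11.5 -11.7
 -11.6] -11.596726791336058
```

Aligned to about 0.1°. I'll back straight off the post (+y), then go up, and check once more.

Emit:
play_rows(
  commands=[
    [0, 2, 0, 0, 0, 0],
    [0, 4, 0, 0, 0, 0],
    [0, 6, 0, 0, 0, 0],
    [0, 6, 0, 0, 0, 0],
    [0, 2, 0, 0, 0, 0],
  ],
)

```text
time: 8.23
tool_pos: [0.4887, -0.0145, 0.0734]
tool_rot: [0.0, 0.996, -0.094, 0.0]
contact_force: [-0.2, 0.8, -0.0]
gripper_width: 0.0
grasp_force: 0.0
```

Emit:
play_rows(
  commands=[
    [0, 0, 0, 0, 0, 0],
    [0, 0, -15, 0, 0, 0],
    [0, 0, -25, 0, 0, 0],
    [0, 0, -30, 0, 0, 0],
    [0, 0, -30, 0, 0, 0],
  ],
)

```text
time: 8.65
tool_pos: [0.488, -0.0135, 0.1737]
tool_rot: [-0.0, 0.996, -0.094, -0.001]
contact_force: [0.4, -0.8, -0.1]
gripper_width: 0.001
grasp_force: 0.0
```

Emit:
play_rows(
  commands=[
    [0, 25, -20, 0, 0, 0],
    [0, 35, 0, 0, 0, 0],
    [0, 35, 0, 0, 0, 0],
    [0, 35, 0, 0, 0, 0],
    [0, 35, 0, 0, 0, 0],
  ],
)

```text
time: 9.07
tool_pos: [0.4575, -0.1771, 0.1937]
tool_rot: [0.0, 0.996, -0.094, 0.001]
contact_force: [1.0, -0.1, -0.6]
gripper_width: 0.001
grasp_force: 0.0
```

Emit:
play_rows(
  commands=[
    [0, 35, 0, 0, 0, 0],
    [0, 20, 0, 0, 0, 0],
    [0, 0, 0, 0, 0, 0],
    [0, 0, 0, 0, 0, 0],
    [0, 0, 0, 0, 0, 0],
  ],
)

```text
time: 9.48
tool_pos: [0.4476, -0.2292, 0.1931]
tool_rot: [-0.0, 0.996, -0.094, -0.0]
contact_force: [-0.5, -0.1, 0.1]
gripper_width: -0.004
grasp_force: 0.0
```

```bash
python3 look.py t7; python3 m2.py t8; python3 m3.py -11.8
```

```text
9.4833 [ 0.44759743 -0.22920721  0.19312083] axis in tool [ 7.350e+01 -2.612e+02  2.000e-01] F [-0.5 -0.1  0.1] yaw -10.76970412849266
bright 329 ang -8.632971221107903 r 70.331033443642
bright 359 ang -15.663140704329539 r 70.46558082759012
bright 865 ang 165.97979792631614 r 69.8528563372636
long [ 91.53390957  58.55784574 376.        ] 32.608648077152154
21
centre off mm [ 0.65443481 -0.80303048] long ang 33.12603408102595 r 108.40233964687903 rms 0.44738004126521647
long mod -11.87396591897405
pointer 75.23858646884149 [np.float64(165.63937794129563), np.float64(-15.162205003612655)] [np.int64(3310), np.int64(1331)]
[ 0.4477766  -0.2287122   0.19318843] yaw -10.688616539051978
line [-11.8 -11.9 -11.8 -11.8 -11.8 -11.6 -11.8] -11.834158272603915
ptr [-12.1 -11.8 -11.4 -11.3 -11.3 -11.8 -11.7 -11.7 -11.6 -11.2 -11.5 -11.8
 -11.6] -11.603628915180817
```

View pics/t7.png

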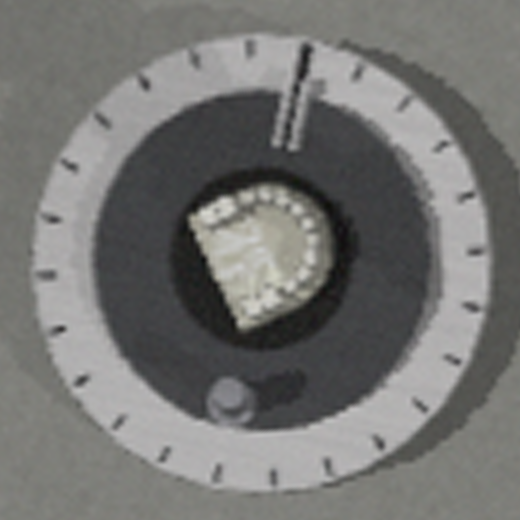

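The final view shows the pointer (294,120) in line with the long line (304,63). The cast has ridden round with the disc and the robot is clear of everything, so I'll hand in.

```bash
python3 -c "
from plant import manip;print(manip.job_done())"
```

```text
the job is handed in; nothing more can be done
None
```

The turntable's pointer now lines up with the long line to within about 0.2°, the cast rode round with the disc untouched, the arm was clear of everything, and the job is handed in.

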